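# Pin the slip pressure pot and zero its peak pointer

### The job

The last peak pressure is in the log, so get the little slip pressure pot ready for its next charge. Take the red-headed locking pin out of the wooden block and push it down through the lid's lug and the pot's ear until its collar sits on the lug, and turn the black knob on the gauge anticlockwise until the red peak pointer is fully back at its zero stop. Do it in whichever order you like, let go of both, and leave the raw cast cups on their board alone.

Things in the scene. Friction and masses are not known exactly. Their poses are not given: they have to be found in the camera images.
- pot: small steel pressure pot, fixed, 185 mm across the lid; origin under its middle on the table, z up. Gauge on the lid, dial up, centred at x, y = (0, 24) mm; the locking lug sticks out of the lid to the pot's -y, over the pot's ear. Lid 139 mm high at the rim, 152 mm in the middle; relief valve at (68, -22) mm up to 195 mm high, air plug at (-66, -28) mm up to 184 mm.
- lug_hole (a point): centre of the mouth of the round hole, 13.5 mm wide with a 2 mm chamfer, on top of the lid's lug, 134 mm above the table. Lug 10 mm thick (40 mm wide), then a 2 mm gap, then the pot's ear, 10 mm thick with a 14.5 mm hole in line; open below. z up.
- peak_knob (a point): on the axis of the gauge's black fluted knob, 20 mm above the gauge glass (218 mm above the table). The knob is round, 24 mm across, from 3 to 31 mm above the glass; gauge 103 mm across, its steel bezel 1 mm above the glass. The knob carries the red peak pointer (under the glass), turns about the vertical with slight drag and stays where it is left.
- peak (a joint): angle of the peak pointer and its knob: 0 at the zero stop, growing clockwise as seen from above, up to 4.71 rad at full scale. At 0 the pointer points midway between the pot's -x and +y axes (lower left seen from the robot, against the small steel stop pin beside the first long tick).
- bench_block: drilled wooden block, fixed, 58 x 120 x 55 mm (x, y, z), origin under its middle, three upright holes in a row along its y; the pin stands in the 14 mm hole at y = -30 mm, its collar on the block's top.
- lock_pin: loose steel locking pin, upright, 60 g. Origin at the underside of its collar, on its axis; z towards the head. Shank 10 mm thick, reaching 46 mm below the collar, the last 6 mm tapered; collar 26 mm across, 4 mm thick; above it a round red grip, 21 mm across, up to 37 mm above the origin. Seated, its origin lies at the mouth of the lug's hole.
- cast_cup_0: unfired clay cup, 69 mm across, 68 mm high, origin under its middle, loose on the ware board
- cast_cup_1: unfired clay cup, 66 mm across, 65 mm high, origin under its middle, loose on the ware board
- cast_cup_2: unfired clay cup, 64 mm across, 63 mm high, origin under its middle, loose on the ware board
Not all that is in view belongs to the job. Leave any blue or yellow look-alike of the lock_pin alone.

How it is judged:
At the end, for the whole second after the job is handed in: the peak pointer is within 0.06 rad of its zero stop, and the locking pin stands at rest through the lug and the ear, its collar within 4 mm of the lug's top, within 5 mm of the hole's axis and within 0.15 rad of upright (value of joint peak below 0.06 rad and horizontal distance between lock_pin and lug_hole below 0.005 m and z of lock_pin in the frame of lug_hole between -0.004 and 0.004 m and angle between lock_pin's own z axis and vertical below 0.15 rad and linear speed of lock_pin below 0.02 m/s); the robot touches nothing.
It fails at once if a raw cast cup was moved more than 15 mm (distance of any of cast_cup_0, cast_cup_1, cast_cup_2 from where it was at the start of the episode above 0.015 m).
It also fails if it takes over 72 s, if anything falls off the work surface, if the arm or the gripper's body presses on something with over 40 N, if the wrist force passes 120 N, or if a joint passes its speed limit or range.

### The arm

A 6-joint arm with a two-finger parallel gripper is mounted at the origin on the work surface; the furniture and walls round the work are solid. World frame = base frame: x ahead of the robot, y to its left, z up, the work surface at z = 0. Lengths are in m, angles in rad, forces in N, time in s.
With the tool pointing down it reaches from about 0.275 to 0.85 m from the base axis. Payload 19 kg.
Tool frame: the origin (TCP) lies between the finger pads; the fingertips stand r.nose_length ahead of it and the grasp point (between the pads) lies 2 mm behind it (r.nose_length is the distance from the TCP to the fingertips, in m); z points along the fingers, y is the direction in which the jaws open and shut (so a half turn about z gives the same grasp; the last joint's range is limited). The gripper opens to 85 mm and grips with 20 to 120 N. Pads are 22 mm wide; open, the fingers measure 114 mm over their backs; the gripper's body (76 mm by 85 mm) begins 54 mm behind the grasp point. The pads swing forward as they close: fully open they stand 13 mm farther back than shut.
Start: joints at [1.037, 0.15, 1.437, -0, 1.554, -0.134], TCP at [0.224, 0.53, 0.248] pointing down, gripper open.
Joint ranges: [-2.8, 2.8], [-0.68, 2.1], [0.12, 2.68], [-1.39, 4.53], [0.16, 2.79], [-2.81, 2.81]. Speed limits (rad/s): [1.89, 1.89, 2.22, 3.01, 3.01, 3.01].

### API

Orientations are given as a rotation vector (axis times angle).
In Python, from bench import monitor, optics, workorder, r gives the robot as it stands.
- The arm moves only by the tool servo_tool, never from a script. Its argument "plan" is text: rows parted by semicolons, each of 7 numbers parted by spaces: the shift along the tool's x, y, z as a fraction of full scale, then the turn, a rotation vector about the tool's x, y, z as a fraction of full scale, then the opening, from -1 (shut) to 1 (fully open). A call has 1 to 12 rows; each row shifts and turns the commanded pose from where the row before left it, along the tool's axes as they then stand; what a row does not reach is not made up. Full scale, the value 1, is 0.4 m for a shift and pi rad for a turn. A row lasts 1/8 s, in which the tool goes at most 62.5 mm and 10.7 degrees, less where a joint would pass 70% of its speed; a pose out of reach is approached as far as the arm can. A call with a number of a shift or a turn outside -1 to 1 is refused whole. A call with a gripper value outside its range is refused whole. The fingers move at their own pace and stop on an object; "force" is the grip in N (left out, the last holds). Time passes only in rows, so rows that do not move let the fingers close. It gives the time, the measured TCP pose, the force and the opening at its end, in the units of the state.
- monitor.get_state(): the state, without advancing time (a new reading comes with each control period).
- optics.capture(name): name is "side" or "top"; returns a dict with "color" (420x560x3 uint8, blue, green, red), "intrinsics" (3x3 intrinsics, pixels), "pose" (4x4, takes a point from camera to world coordinates). Camera axes: x right, y up, looking along -z (the intrinsics and any distortion apply to the point x, -y, -z); pixel columns grow to the right and rows downward; lengths in m; the calibration is good to about 2 mm. A picture is of the moment at which its call begins. There is no depth.
- workorder.job_done(): hands the job in, once; it reports no verdict.
The state is a dict: "t": time; "joint_pos": joint angles; "joint_velocities": joint speeds; "joint_torque": joint torques, N m; "tool_pos": TCP position; "tcp_rot": TCP orientation; "wrist_force": force on the tool from outside, world axes, zero at the start; "moment": the same for the moment, N m; "opening": finger opening in m.
Only numpy, scipy, OpenCV 4.12 (cv2) and the standard library are available. Lean on these libraries where they do the work, as an engineer would, in place of code of your own. Each camera call takes 0.05 s, during which the arm holds its last target.

## Working session

There is one attempt and no reset: what is moved stays moved. The work goes in short steps, Python scripts to look and compute and a tool call to move; the robot and the scene stay as the last step left them, time stands still between calls to the robot, and variables do not carry over. Pictures are saved under pics/ and viewed, and the job is handed in when it is done.

Besides the shell and the picture viewer there is one more tool, called after ">>>" as a command line: name --argument value ..., lists and objects as JSON in quotes. servo_tool: Moves the arm, as the interface text tells. Its arguments: {"type":"object","properties":{"plan":{"type":"string"},"force":{"type":"number"}},"required":["plan"]}

```bash
ls -la; mkdir -p pics; python3 - <<'E'
from bench import monitor, optics, workorder, r
import cv2, numpy as np
np.set_printoptions(precision=4,suppress=True)
s=monitor.get_state()
for k,v in s.items(): print(k,np.array(v))
print(r.nose_length)
for n in ("side","top"):
    d=optics.capture(n); cv2.imwrite(f"pics/{n}0.png",d["color"]); print(n,{k:(np.array(v) if k!='color' else 0) for k,v in d.items()})
E
```

```text
total 12
drwxr-xr-x  3 agent agent 4096 Dec  6 09:43 .
drwxr-xr-x 23 root  root  4096 Dec  6 09:43 ..
drwxr-xr-x  2 agent agent 4096 Dec  6 09:43 pics
t 0.0
joint_pos [ 1.037   0.151   1.438  -0.      1.5538 -0.134 ]
joint_velocities [ 0.0016  0.0005  0.0013 -0.0004  0.0004 -0.0011]
joint_torque [ -0.0014 -71.3037 -57.0887  -0.0003   0.0086   0.0001]
tool_pos [0.2237 0.5295 0.2477]
tcp_rot [-0.6237 -3.0787  0.0018]
wrist_force [ 0.3699 -0.9484 -0.0191]
moment [ 0.0422  0.0055 -0.0372]
opening 0.08532555864848358
0.017
side {'color': 0, 'intrinsics': array([[404.0058,   0.    , 280.8433],
       [  0.    , 404.0058, 209.5049],
       [  0.    ,   0.    ,   1.    ]]), 'pose': array([[ 0.8853,  0.2536, -0.3898,  0.0257],
       [-0.4644,  0.4376, -0.77  , -0.6172],
       [-0.0247,  0.8627,  0.5051,  0.6039],
       [ 0.    ,  0.    ,  0.    ,  1.    ]])}
top {'color': 0, 'intrinsics': array([[478.2928,   0.    , 276.8292],
       [  0.    , 478.2928, 211.0636],
       [  0.    ,   0.    ,   1.    ]]), 'pose': array([[-0.0171,  0.9823, -0.1863,  0.1731],
       [-0.9998, -0.0162,  0.0065,  0.0803],
       [ 0.0033,  0.1864,  0.9825,  1.3556],
       [ 0.    ,  0.    ,  0.    ,  1.    ]])}
```

View pics/side0.png

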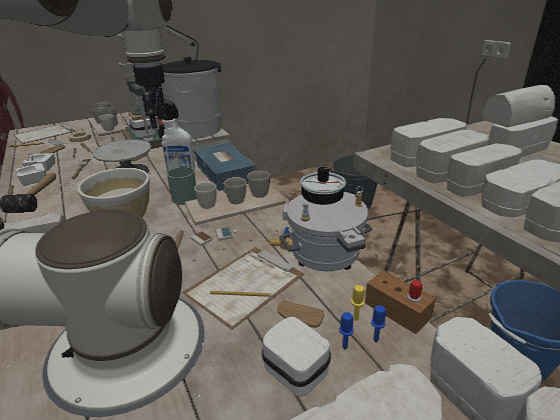

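View pics/top0.png

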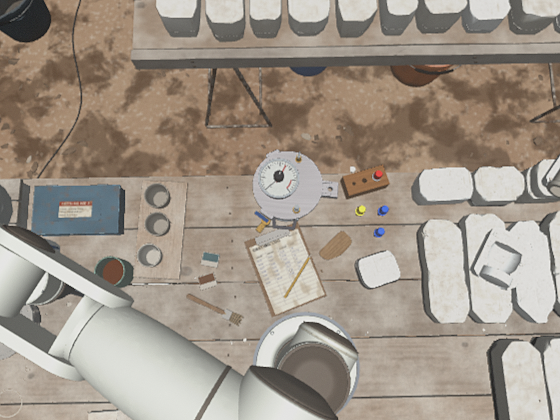

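The side view shows the red pin at about (415,290) in the block and the pot at (325,230). In the top view the pin is at (378,175), the knob at (279,176) and the lug at (330,190). I'll zoom in on both.

```bash
python3 - <<'E'
import cv2
a=cv2.imread("pics/side0.png"); b=cv2.imread("pics/top0.png")
cv2.imwrite("pics/sidez.png",cv2.resize(a[150:350,265:455],None,fx=4,fy=4,interpolation=cv2.INTER_CUBIC)[:, :][0:800:1][:600*4//3])
c=cv2.resize(a[155:355,270:450],(540,600),interpolation=cv2.INTER_CUBIC);cv2.imwrite("pics/sidez.png",c)
c=cv2.resize(b[140:250,240:400],(800,550),interpolation=cv2.INTER_CUBIC);cv2.imwrite("pics/topz.png",c)
E
```

```text
(no output)
```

View pics/sidez.png

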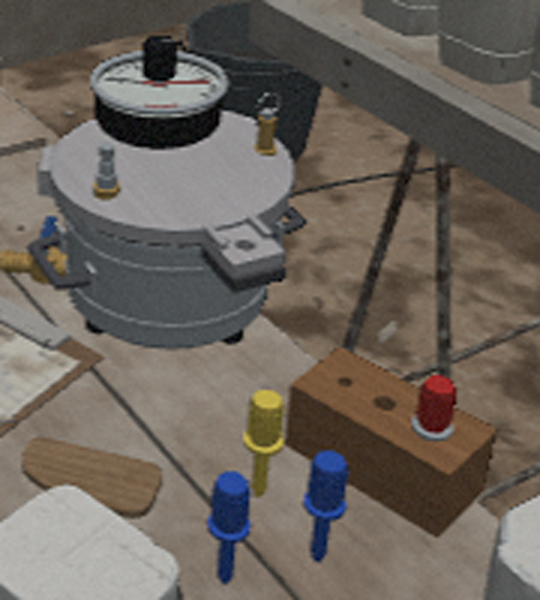

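View pics/topz.png

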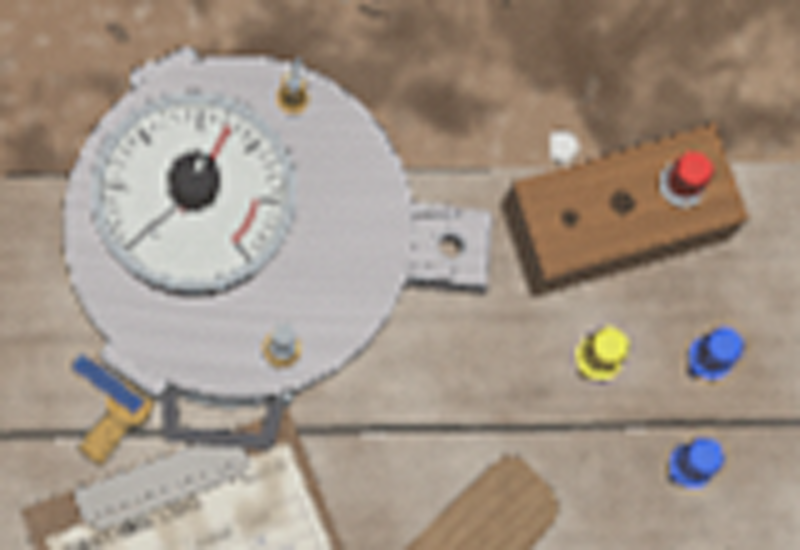

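```bash
cat > h.py <<'E'
import numpy as np, cv2
np.set_printoptions(precision=4,suppress=True)
def ray(d,uv):
    K=np.array(d["intrinsics"]);P=np.array(d["pose"])
    v=np.linalg.inv(K)@np.array([uv[0],uv[1],1.]); v=np.array([v[0],-v[1],-v[2]])
    v=P[:3,:3]@v; return P[:3,3],v/np.linalg.norm(v)
def onz(d,uv,z):
    o,v=ray(d,uv); return o+v*(z-o[2])/v[2]
def tri(d1,p1,d2,p2):
    o1,v1=ray(d1,p1);o2,v2=ray(d2,p2)
    A=np.stack([v1,-v2],1); t=np.linalg.lstsq(A,o2-o1,rcond=None)[0]
    a=o1+t[0]*v1;b=o2+t[1]*v2
    return (a+b)/2,np.linalg.norm(a-b)
def proj(d,p):
    K=np.array(d["intrinsics"]);P=np.array(d["pose"])
    c=P[:3,:3].T@(np.asarray(p)-P[:3,3]); q=K@np.array([c[0],-c[1],-c[2]]); return q[:2]/q[2]
def blobs(mask,roi,amin=8):
    x0,y0,x1,y1=roi; m=np.zeros_like(mask); m[y0:y1,x0:x1]=mask[y0:y1,x0:x1]
    n,l,s,c=cv2.connectedComponentsWithStats(m)
    return sorted([(s[i,4],c[i],s[i,:4]) for i in range(1,n) if s[i,4]>=amin],key=lambda t:-t[0])
E
python3 - <<'E'
from h import *
from bench import optics
D={n:optics.capture(n) for n in("side","top")}
roi={"side":(270,155,450,340),"top":(240,140,400,250)}
C={}
for n,d in D.items():
    im=d["color"].astype(int); b,g,rr=im[...,0],im[...,1],im[...,2]
    red=((rr>110)&(g<70)&(b<70)).astype(np.uint8)
    if n=="side": red=((rr>90)&(g<55)&(b<60)).astype(np.uint8)
    dark=((im.max(2)<75)).astype(np.uint8)
    print(n,"red",blobs(red,roi[n])[:4])
    print(n,"dark",blobs(dark,roi[n],4)[:10])
    C[n]=blobs(red,roi[n])[0][1]
print(tri(D["side"],C["side"],D["top"],C["top"]))
E
```

```text
side red [(np.int32(56), array([416.5536, 283.375 ]), array([412, 280,  10,   9], dtype=int32))]
side dark [(np.int32(4658), array([369.298 , 190.6681]), array([270, 155, 180, 127], dtype=int32)), (np.int32(1286), array([398.6897, 309.6882]), array([365, 284,  71,  50], dtype=int32)), (np.int32(172), array([290.4593, 242.657 ]), array([279, 232,  22,  22], dtype=int32)), (np.int32(169), array([348.497 , 245.2959]), array([329, 236,  36,  17], dtype=int32)), (np.int32(67), array([322.2388, 302.3881]), array([300, 277,  42,  50], dtype=int32)), (np.int32(46), array([420.4348, 173.1522]), array([417, 167,  10,  13], dtype=int32)), (np.int32(36), array([367.1389, 227.8056]), array([363, 224,   9,   9], dtype=int32)), (np.int32(32), array([412.1875, 293.25  ]), array([409, 285,  10,  14], dtype=int32)), (np.int32(30), array([448.2   , 171.4667]), array([446, 163,   4,  16], dtype=int32)), (np.int32(21), array([347.381 , 267.1905]), array([344, 265,   7,   5], dtype=int32))]
top red []
top dark [(np.int32(66), array([278.2879, 176.3333]), array([274, 171,  10,  11], dtype=int32)), (np.int32(4), array([364.75, 180.25]), array([364, 179,   2,   3], dtype=int32))]Traceback (most recent call last):
  File "<stdin>", line 13, in <module>
IndexError: list index out of range
```

```bash
python3 - <<'E'
from h import *
from bench import optics
D={n:optics.capture(n) for n in("side","top")}
for n,d in D.items(): cv2.imwrite(f"pics/{n}1.png",d["color"])
roi={"side":(395,270,440,310),"top":(360,160,400,190)}
C={}
for n,d in D.items():
    im=d["color"].astype(int); b,g,rr=im[...,0],im[...,1],im[...,2]
    red=((rr-np.maximum(g,b))>60).astype(np.uint8)
    print(n,"red",blobs(red,roi[n])[:4])
    C[n]=blobs(red,roi[n])[0][1]
print("pin grip centre",tri(D["side"],C["side"],D["top"],C["top"]))
# knob dark
for n,ro in (("side",(310,160,335,186)),("top",(268,165,292,190))):
    g=D[n]["color"].max(2); print(n); 
    x0,y0,x1,y1=ro; print(g[y0:y1,x0:x1])
for n,ro in (("side",(342,228,364,244)),("top",(322,180,340,200))):
    g=D[n]["color"].max(2); print(n,ro)
    x0,y0,x1,y1=ro; print(g[y0:y1,x0:x1])
E
```

```text
side red [(np.int32(69), array([416.2029, 283.913 ]), array([411, 280,  11,  10], dtype=int32))]
top red [(np.int32(46), array([378.4783, 173.0217]), array([375, 170,   8,   7], dtype=int32))]
pin grip centre (array([ 0.5151, -0.2084,  0.0891]), np.float64(0.0007350866260825732))
side
[[ 72  71  72  69  72  71  74  68  76  74  69  71  76  69  71  70  71  72
   72  75  69  73  75  73  71]
 [ 73  71  69  72  70  68  76  70  71  72  70  69  72  73  72  75  73  74
   71  70  70  69  72  73  68]
 [ 74  72  73  71  75  71  71  76  79  73  78  74  73  71  79  72  76  72
   73  68  72  80  69  73  56]
 [ 70  74  69  73  68  72  72  71  73  72  76  76  76  76  78  72  74  77
   78  88 100 102  79  58  53]
 [ 69  69  72  73  69  70  68  68  73  72  73  74  75  75  79  77  79  80
   82  87  92  81  79  69  52]
 [ 66  76  75  70  69  73  76  72  71  76  78  81  81  78  80  78  77  78
   81  86  92  95  69  71  65]
 [ 76  69  71  71  65  71  80  78  89  87  87  89  88  85  91  90  90  88
   84  88  83  97  67  68  60]
 [ 69  86  90  98 102 101  97  98  99  61  27  26  33  32  23  23  20  85
  101
[... 6787 characters left out ...]
189 184 189 164 161 168]
 [195 195 196 195 196 190 183 175 173 178 188 194 191 191 193 166 159 162]
 [172 181 185 173 183 186 186 188 183 188 189 190 193 194 195 161 157 165]
 [169 178 183 164 175 182 189 189 174 179 188 185 187 186 190 151 159 167]
 [175 188 192 194 197 192 197 193 164 179 190 189 188 187 189 161 159 168]
 [139 156 162 173 168 163 158 162 170 195 199 195 197 196 197 173 165 165]
 [ 83  74  67  85  72  81  81  90 133 163 168 170 170 170 178 170 167 167]
 [132 115 109 107 111  99  94  79  76  76  67  82  88  87 105 138 166 173]
 [187 174 170 167 170 154 147 139 134 134 127 127 109 100  98 144 172 177]
 [178 179 182 184 186 184 182 181 183 181 183 184 170 163 161 169 177 175]]
```

```bash
cat >> h.py <<'E'
def redmask(im,s=150,v=50):
    h=cv2.cvtColor(im,cv2.COLOR_BGR2HSV)
    return (((h[...,0]<6)|(h[...,0]>172))&(h[...,1]>s)&(h[...,2]>v)).astype(np.uint8)
E
python3 - <<'E'
from h import *
from bench import optics
D={n:optics.capture(n) for n in("side","top")}
roi={"side":(395,270,440,310),"top":(360,160,400,190)}
C={}
for n,d in D.items():
    m=redmask(d["color"]); bl=blobs(m,roi[n]); print(n,bl[:2]); C[n]=bl[0][1]
    x0,y0,x1,y1=roi[n]; print(m[y0+5:y1-5,x0+8:x1-8])
print("pin grip centre",tri(D["side"],C["side"],D["top"],C["top"]))
for z in (0.0755,0.092):
  for n in D: print(z,n,onz(D[n],C[n],z))
# knob
for n,ro in (("side",(316,166,331,178)),("top",(270,166,290,190))): pass
m={}
k=(D["top"]["color"].max(2)<125).astype(np.uint8); bt=blobs(k,(272,169,285,184)); print(bt[:2])
k=(D["side"]["color"].max(2)<55).astype(np.uint8); bs=blobs(k,(316,166,330,178+5)); print(bs[:2])
E
```

```text
side [(np.int32(183), array([415.1858, 288.8962]), array([409, 280,  13,  19], dtype=int32))]
[[0 0 0 0 0 0 0 0 0 0 0 0 0 0 0 0 0 0 0 0 0 0 0 0 0 0 0 0 0]
 [0 0 0 0 0 0 0 0 0 0 0 0 0 0 0 0 0 0 0 0 0 0 0 0 0 0 0 0 0]
 [0 0 0 0 0 0 0 0 0 0 0 0 0 0 0 0 0 0 0 0 0 0 0 0 0 0 0 0 0]
 [0 0 0 0 0 0 0 0 0 0 0 0 0 0 0 0 0 0 0 0 0 0 0 0 0 0 0 0 0]
 [0 0 0 0 0 0 0 0 0 0 0 0 0 0 0 0 0 0 0 0 0 0 0 0 0 0 0 0 0]
 [0 0 0 0 0 0 0 0 0 0 0 1 1 1 1 0 0 0 0 0 0 0 0 0 0 0 0 0 0]
 [0 0 0 0 0 0 0 0 0 0 1 1 1 1 1 1 1 0 0 0 0 0 0 0 0 0 0 0 0]
 [0 0 0 0 0 0 0 0 0 1 1 1 1 1 1 1 1 1 0 0 0 0 0 0 0 0 0 0 0]
 [0 0 0 0 0 0 0 0 1 1 1 1 1 1 1 1 1 1 0 0 0 0 0 0 0 0 0 0 0]
 [0 0 0 0 0 0 0 1 1 1 1 1 1 1 1 1 1 1 1 0 0 0 0 0 0 0 0 0 0]
 [0 0 0 0 0 0 0 0 1 1 1 1 1 1 1 1 1 1 1 0 0 0 0 0 0 0 0 0 0]
 [0 0 0 0 0 0 0 1 1 1 1 1 1 1 1 1 1 1 1 0 0 0 0 0 0 0 0 0 0]
 [0 0 0 0 0 0 0 1 1 1 1 1 1 1 1 1 1 1 1 0 0 0 0 0 0 0 0 0 0]
 [0 0 0 0 0 0 0 0 1 1 1 1 1 1 1 1 1 1 1 0 0 0 0 0 0 0 0 0 0]
 [0 0 0 0 0 0 0 1 1 1 1 1 1 1 1 1 1 1 0 0 0 0 0 0 0 0 0 0 0]
 [0 0 0 0 0 0 0 1 1 1 1 1 1 1 1 1 1 1 0 0 0 0 0 0 0 0 0 0 0]
 [0 0 0 0 0 0 0 1 1 1 1 1 1 1 
[... 1650 characters left out ...]
 0 0 0 0 0 0 0 0 0 0 0 0 0 0 0]
 [0 0 0 0 0 0 0 0 0 0 0 0 0 0 0 0 0 0 0 0 0 0 0 0]
 [0 0 0 0 0 0 0 0 0 0 0 0 0 0 0 0 0 0 0 0 0 0 0 0]
 [0 0 0 0 0 0 0 0 0 0 0 0 0 0 0 0 0 0 0 0 0 0 0 0]
 [0 0 0 0 0 0 0 0 0 0 0 0 0 0 0 0 0 0 0 0 0 0 0 0]
 [0 0 0 0 0 0 0 0 0 0 0 0 0 0 0 0 0 0 0 0 0 0 0 0]]
pin grip centre (array([ 0.5153, -0.2097,  0.0781]), np.float64(0.0021764961649865847))
0.0755 side [ 0.5165 -0.2075  0.0755]
0.0755 top [ 0.517  -0.211   0.0755]
0.092 side [ 0.5012 -0.2203  0.092 ]
0.092 top [ 0.5125 -0.2072  0.092 ]
[(np.int32(93), array([278.3763, 175.9785]), array([274, 170,  10,  12], dtype=int32))]
[(np.int32(148), array([322.777 , 174.0405]), array([317, 167,  13,  15], dtype=int32))]
```

```bash
python3 - <<'E'
from h import *
from bench import optics
D={n:optics.capture(n) for n in("side","top")}
S,T=D["side"],D["top"]
print("knob mid tri",tri(S,(323.,177.),T,(278.4,176.5)))
for z in(.229,.218): print("knob top",onz(T,(278.4,175.8),z))
print("knob side z.215",onz(S,(323,177),.215))
def wc(g,roi,bg):
    x0,y0,x1,y1=roi; w=np.clip(bg-g[y0:y1,x0:x1].astype(float),0,None); w[w<12]=0
    yy,xx=np.mgrid[y0:y1,x0:x1]; return np.array([(w*xx).sum(),(w*yy).sum()])/w.sum()
hs=wc(S["color"].max(2),(347,233,356,239),150); ht=wc((T["color"].max(2)<182)*100,(326,186,333,192),100)
w=T["color"].max(2)[186:192,326:333]<182; yy,xx=np.mgrid[186:192,326:333]; ht=np.array([xx[w].mean(),yy[w].mean()])
print(hs,ht,"tri",tri(S,hs,T,ht)); 
a=onz(S,hs,.134); c=S["pose"][:2,3]-a[:2]; a2=a[:2]-0.0025*c/np.linalg.norm(c)
print("side corr",a,a2,"top",onz(T,ht,.134))
# bezel fit in top view: dial bright vs lid
im=T["color"]
big=cv2.resize(im[140:215,240:345],None,fx=8,fy=8,interpolation=cv2.INTER_CUBIC); cv2.imwrite("pics/gz.png",big[:,:800])
E
```

```text
knob mid tri (array([0.4789, 0.0669, 0.2076]), np.float64(0.002051841663434446))
knob top [0.474  0.0676 0.229 ]
knob top [0.4769 0.0674 0.218 ]
knob side z.215 [0.4716 0.0542 0.215 ]
[351.2724 236.2716] [329.5667 188.4   ] tri (array([ 0.464 , -0.0677,  0.1322]), np.float64(0.0011843181801376823))
side corr [ 0.463  -0.0699  0.134 ] [ 0.4646 -0.0679] top [ 0.4631 -0.0672  0.134 ]
```

View pics/gz.png

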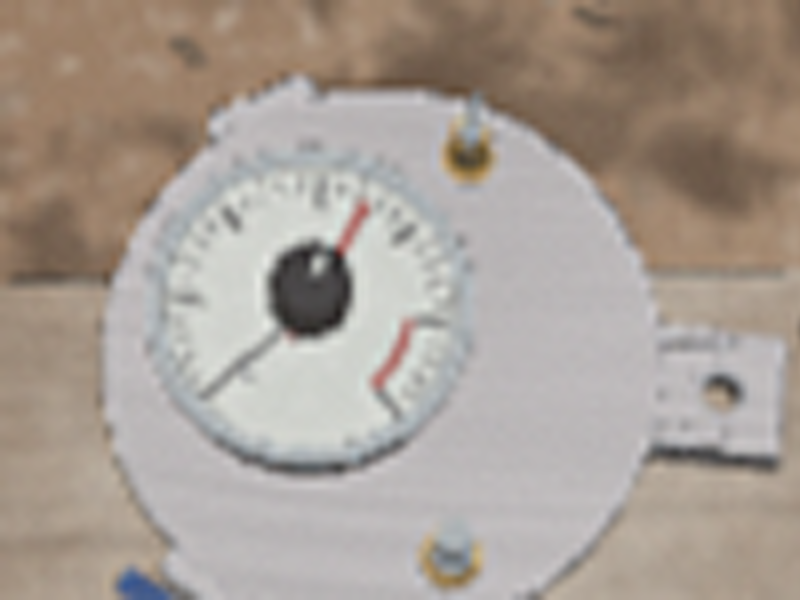

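```bash
python3 - <<'E'
from h import *
from bench import optics
D={n:optics.capture(n) for n in("side","top")}
S,T=D["side"],D["top"]
print("knob mid tri",tri(S,(323.,174.3),T,(278.4,176.2)),onz(S,(323,174.3),.215),onz(T,(278.4,176.2),.215))
# bezel: centre from zoom extents left 150 right 472 top 150 bottom 465(bezel light ring) /8
c=(240+(150+472)/16-.5,140+(145+462)/16-.5)
k=onz(T,c,.199); print("bezel",c,k)
print("diam", np.linalg.norm(onz(T,(240+150/8,177),.199)-onz(T,(240+472/8,177),.199)))
# lid circle at .139: left 103 right 657
print("lid lr",onz(T,(240+103/8-.5,180),.139),onz(T,(240+657/8-.5,180),.139))
# lug right edge mid; pot yaw from gauge->hole
K=np.array([.4765,.0672]);H=np.array([.464,-.0677]); v=K-H; print(np.linalg.norm(v), np.arctan2(-v[0],v[1]))
yaw=np.arctan2(-v[0],v[1]); print("pot centre",K-24e-3*v/np.linalg.norm(v))
# pointer angle: tip of red pointer on z~.197, zoom (362,208); black needle tip (203,398)
z=.1965; kk=K
for nm,p in(("red",(362,208)),("black",(203,398)),("redtail",(290,335))):
    q=onz(T,(240+p[0]/8-.5,140+p[1]/8-.5),z)[:2]-kk; print(nm,q,np.degrees(np.arctan2(q[1],q[0])), np.linalg.norm(q))
zd=np.degrees(yaw)+135; print("zero dir",zd)
E
```

```text
knob mid tri (array([0.4782, 0.0668, 0.2144]), np.float64(0.0027696482679803003)) [0.4791 0.0657 0.215 ] [0.4767 0.0674 0.215 ]
bezel (278.375, 177.4375) [0.4778 0.0674 0.199 ]
diam 0.10043359289398318
lid lr [0.4878 0.135  0.139 ] [ 0.4848 -0.0466  0.139 ]
0.13547789487588002 -0.09239738879364058
pot centre [0.4743 0.0433]
red [ 0.0326 -0.0164] -26.72033239053915 0.03652992160642642
black [-0.0278  0.0343] 129.07172542221159 0.04412862619202992
redtail [-0.0081  0.0069] 139.61941491894 0.010601709760838475
zero dir 129.70601958409503
```

```bash
cat >> h.py <<'E'
from scipy.spatial.transform import Rotation as Rn
def plan(st,target,yaw=None):
    """shift in tool frame (units of 0.4 m) to reach target; yaw = world angle of tool y (jaw) axis"""
    R=Rn.from_rotvec(st["tcp_rot"]).as_matrix(); d=R.T@(np.asarray(target)-np.array(st["tool_pos"]))
    return d, R
def rep(st):
    R=Rn.from_rotvec(st["tcp_rot"]).as_matrix()
    print("t",st["t"],"pos",np.array(st["tool_pos"]),"jawyaw",np.degrees(np.arctan2(R[1,1],R[0,1])),"xyaw",np.degrees(np.arctan2(R[1,0],R[0,0])),"toolz",R[:,2],"j",np.array(st["joint_pos"]),"F",np.array(st["wrist_force"]),"M",np.array(st["moment"]),"op",st["opening"])
E
python3 - <<'E'
from h import *
from bench import monitor,optics
s=monitor.get_state(); rep(s)
print(plan(s,[.4775,.067,.34])[0]/.4)
S=optics.capture("side")
for p in((180,172),(240,190),(260,185),(122,165)): print(p,onz(S,p,0))
print("bottle top if at base", )
E
```

```text
t 0.6 pos [0.2238 0.5296 0.2482] jawyaw 67.0940620956655 xyaw 157.09406157953717 toolz [-0.0001 -0.0001 -1.    ] j [ 1.037   0.1505  1.4374  0.      1.5538 -0.134 ] F [-0.2928  0.6154 -0.5663] M [-0.0028  0.0273  0.0083] op 0.08538670955896305
[-1.0344 -0.8185 -0.2293]
(180, 172) [0.303  0.7185 0.    ]
(240, 190) [0.4351 0.4806 0.    ]
(260, 185) [0.5065 0.4801 0.    ]
(122, 165) [0.1308 0.8922 0.    ]
bottle top if at base
```

>>> servo_tool --plan "0 0 -0.12 0 0 0 1; 0 0 -0.11 0 0 0 1; -0.09 -0.07 0 0 0 0 1; -0.1 -0.08 0 0 0 0 1; -0.1 -0.08 0 0 0 0 1; -0.1 -0.08 0 0 0 0 1; -0.1 -0.08 0 0 0 0 1; -0.1 -0.08 0 0 0 0 1; -0.1 -0.08 0 0 0 0 1; -0.1 -0.08 0 0 0 0 1; -0.1 -0.08 0 0 0 0 1; 0 0 0 0 0 0 1"

```text
t: 2.15
tool_pos: [0.4423, 0.1269, 0.34]
tcp_rot: [-0.63, -3.077, 0.001]
wrist_force: [-0.6, -0.0, 0.3]
opening: 0.0853
```

>>> servo_tool --plan "0 0 0 0 0 0.055 0.3; 0 0 0 0 0 0.055 0.3; 0 0 0 0 0 0.055 0.3; 0 0 0 0 0 0.055 0.3; 0 0 0 0 0 0.055 0.3; 0 0 0 0 0 0.055 0.3; 0 0 0 0 0 0.055 0.3; 0 0 0 0 0 0.055 0.3; 0 0 0 0 0 0.055 0.3; 0 0 0 0 0 0.055 0.3; 0 0 0 0 0 0.055 0.3; 0 0 0 0 0 0 0.3"

```text
t: 3.65
tool_pos: [0.4409, 0.1301, 0.3404]
tcp_rot: [-2.867, -1.285, -0.0]
wrist_force: [-0.2, 0.2, 0.4]
opening: 0.0558
```

```bash
python3 - <<'E'
from h import *
from bench import monitor,optics
s=monitor.get_state(); rep(s)
print(plan(s,[.4775,.067,.26])[0]/.4)
E
```

```text
t 3.65 pos [0.4409 0.1301 0.3404] jawyaw -41.71421931176848 xyaw 48.285780919021754 toolz [ 0.0001  0.0001 -1.    ] j [ 0.1191 -0.1074  1.5172  0.0001  1.7316  0.8471] F [-0.1917  0.1672  0.4225] M [-0.0251  0.0043  0.0466] op 0.05583924320679537
[-0.0569  0.1733  0.201 ]
```

>>> servo_tool --plan "-0.028 0.086 0 0 0 0 0.3; -0.029 0.087 0 0 0 0 0.3; 0 0 0.1 0 0 0 0.3; 0 0 0.1 0 0 0 0.3; 0 0 0 0 0 0 0.3"

```text
t: 4.28
tool_pos: [0.4765, 0.0666, 0.2584]
tcp_rot: [-2.864, -1.288, 0.006]
wrist_force: [-0.6, 0.7, 0.1]
opening: 0.0554
```

```bash
python3 - <<'E'
from h import *
from bench import monitor,optics
s=monitor.get_state(); rep(s)
print(plan(s,[.4775,.067,.221])[0]/.4)
D={n:optics.capture(n) for n in("side","top")}
a=D["side"]["color"];b=D["top"]["color"]
cv2.imwrite("pics/k1.png",np.hstack([cv2.resize(a[120:220,270:380],(440,400),interpolation=2),cv2.resize(b[130:230,240:330],(360,400),interpolation=2)]))
E
```

```text
t 4.275 pos [0.4765 0.0666 0.2584] jawyaw -41.57972057693835 xyaw 48.42078093128957 toolz [-0.0042  0.0001 -1.    ] j [-0.0213 -0.0476  1.6249 -0.      1.5685  0.7044] F [-0.5828  0.7263  0.0776] M [ 0.0257 -0.041   0.0299] op 0.05544316243287674
[0.0025 0.0015 0.0935]
```

View pics/k1.png

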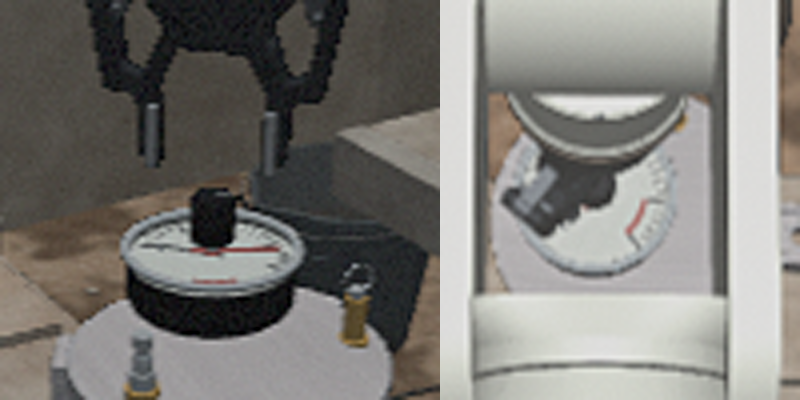

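```bash
python3 - <<'E'
from h import *
from bench import optics
S=optics.capture("side")
for sg in(1,-1):
  for z in (.235,.2414,.25):
    print(sg,z,(proj(S,[.4765+sg*.033*.748,.0666-sg*.033*.664,z])-[270,120])*4)
E
```

```text
1 0.235 [268.3152 189.3464]
1 0.2414 [268.8525 178.5645]
1 0.25 [269.5808 163.9507]
-1 0.235 [149.1236 180.0688]
-1 0.2414 [149.2205 169.4285]
-1 0.25 [149.3519 155.0086]
```

>>> servo_tool --plan "0.002 0.001 0.045 0 0 0 0.3; 0 0 0.044 0 0 0 0.3; 0 0 0 0 0 0 -0.5; 0 0 0 0 0 0 -0.8; 0 0 0 0 0 0 -0.8; 0 0 0 0 0 0 -0.8" --force 30

```text
t: 5.18
tool_pos: [0.4782, 0.0669, 0.2249]
tcp_rot: [-2.867, -1.283, 0.001]
wrist_force: [-4.7, 2.1, -1.6]
opening: 0.0226
```

>>> servo_tool --plan "0 0 0 0 0 -0.055 -0.8; 0 0 0 0 0 -0.055 -0.8; 0 0 0 0 0 -0.055 -0.8; 0 0 0 0 0 -0.055 -0.8; 0 0 0 0 0 -0.055 -0.8; 0 0 0 0 0 -0.055 -0.8; 0 0 0 0 0 -0.055 -0.8; 0 0 0 0 0 -0.055 -0.8; 0 0 0 0 0 -0.055 -0.8; 0 0 0 0 0 -0.055 -0.8; 0 0 0 0 0 -0.055 -0.8; 0 0 0 0 0 0 -0.8"

```text
t: 6.68
tool_pos: [0.4782, 0.0669, 0.2249]
tcp_rot: [-0.619, -3.08, -0.001]
wrist_force: [-3.4, 3.9, -1.9]
opening: 0.0231
```

```bash
python3 - <<'E'
from h import *
from bench import monitor,optics
s=monitor.get_state(); rep(s)
D={n:optics.capture(n) for n in("side","top")}
a=D["side"]["color"];b=D["top"]["color"]
cv2.imwrite("pics/k2.png",np.hstack([cv2.resize(a[120:220,270:380],(440,400),interpolation=2),cv2.resize(b[130:230,240:330],(360,400),interpolation=2)]))
E
```

```text
t 6.675 pos [0.4782 0.0669 0.2249] jawyaw 67.27622083668447 xyaw 157.2762292586641 toolz [-0.0004  0.0005 -1.    ] j [-0.021  -0.0334  1.6789  0.0005  1.4966 -1.1952] F [-3.3716  3.8528 -1.8604] M [0.5778 0.6098 0.0505] op 0.023099937543600648
```

View pics/k2.png

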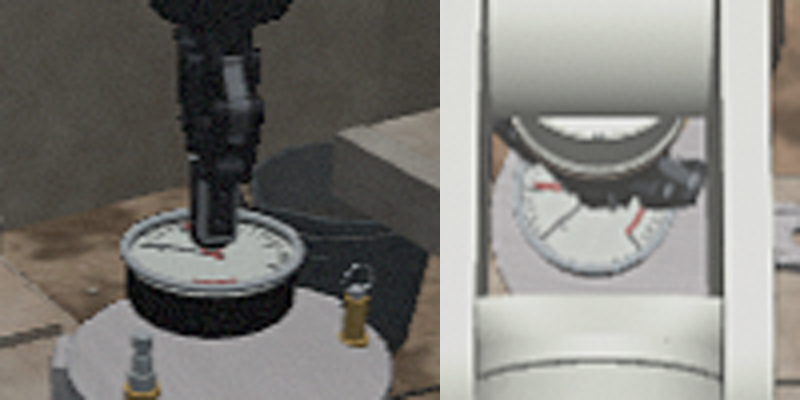

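>>> servo_tool --plan "0 0 0 0 0 -0.055 -0.8; 0 0 0 0 0 -0.055 -0.8; 0 0 0 0 0 -0.055 -0.8; 0 0 0 0 0 -0.055 -0.8; 0 0 0 0 0 -0.03 -0.8; 0 0 0 0 0 -0.01 -0.8; 0 0 0 0 0 0 -0.8"

```text
t: 7.65
tool_pos: [0.4782, 0.067, 0.2249]
tcp_rot: [0.652, -3.073, -0.001]
wrist_force: [-4.7, 3.2, -1.0]
opening: 0.0227
```

```bash
python3 - <<'E'
from h import *
from bench import monitor,optics
s=monitor.get_state(); rep(s)
D={n:optics.capture(n) for n in("side","top")}
a=D["side"]["color"];b=D["top"]["color"]
cv2.imwrite("pics/k3.png",np.hstack([cv2.resize(a[120:220,270:380],(440,400),interpolation=2),cv2.resize(b[130:230,240:330],(360,400),interpolation=2)]))
E
```

```text
t 7.65 pos [0.4782 0.067  0.2249] jawyaw 113.93984778472458 xyaw -156.0601464844889 toolz [-0.0004  0.0005 -1.    ] j [-0.0209 -0.0335  1.6789  0.0005  1.4966 -2.0096] F [-4.6901  3.2141 -0.9638] M [0.6455 0.706  0.1025] op 0.022676566006326455
```

View pics/k3.png

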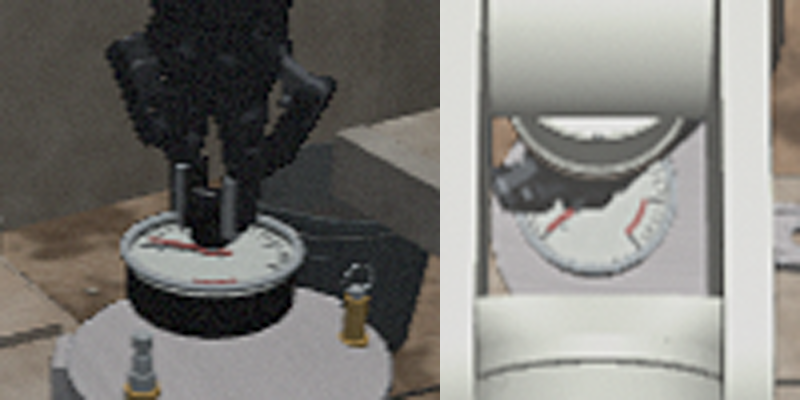

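>>> servo_tool --plan "0 0 0 0 0 -0.015 -0.8; 0 0 0 0 0 -0.015 -0.8; 0 0 0 0 0 0 -0.8"

```text
t: 8.12
tool_pos: [0.4787, 0.0672, 0.225]
tcp_rot: [-0.796, 3.038, 0.001]
wrist_force: [0.7, 6.0, -4.1]
opening: 0.0233
```

```bash
python3 - <<'E'
from h import *
from bench import monitor,optics
s=monitor.get_state(); rep(s)
D={n:optics.capture(n) for n in("side","top")}
a=D["side"]["color"];b=D["top"]["color"]
cv2.imwrite("pics/k4.png",np.hstack([cv2.resize(a[120:220,270:380],(440,400),interpolation=2),cv2.resize(b[130:230,240:330],(360,400),interpolation=2)]))
E
```

```text
t 8.125 pos [0.4787 0.0672 0.225 ] jawyaw 119.3485432155432 xyaw -150.65149355405984 toolz [ 0.0008  0.0011 -1.    ] j [-0.0208 -0.0333  1.6785  0.0011  1.4955 -2.1039] F [ 0.7116  5.9888 -4.1139] M [ 1.089  -0.2621 -0.1837] op 0.023286769572466927
```

View pics/k4.png

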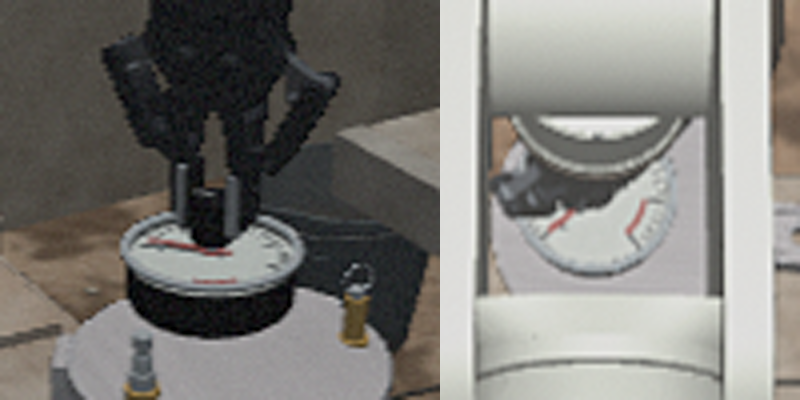

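>>> servo_tool --plan "0 0 0 0 0 -0.01 -0.8; 0 0 0 0 0 0 -0.8; 0 0 0 0 0 0 0.2; 0 0 0 0 0 0 0.2; 0 0 0 0 0 0 0.2; 0 0 -0.05 0 0 0 0.2; 0 0 -0.1 0 0 0 0.2; 0 0 -0.1 0 0 0 0.2; 0 0 0 0 0 0 0.2"

```text
t: 9.35
tool_pos: [0.4791, 0.0666, 0.3276]
tcp_rot: [-0.841, 3.022, -0.002]
wrist_force: [1.1, -0.1, -0.4]
opening: 0.0511
```

```bash
python3 - <<'E'
from h import *
from bench import monitor,optics
s=monitor.get_state(); rep(s)
print(plan(s,[.5145,-.208,.33])[0]/.4)
D={n:optics.capture(n) for n in("side","top")}
a=D["side"]["color"];b=D["top"]["color"]
cv2.imwrite("pics/k5.png",np.hstack([cv2.resize(a[150:210,290:356],(440,400),interpolation=2),cv2.resize(b[130:230,240:330],(360,400),interpolation=2)]))
E
```

```text
t 9.35 pos [0.4791 0.0666 0.3276] jawyaw 121.08811527049737 xyaw -148.91130281795427 toolz [ 0.0047 -0.0003 -1.    ] j [-0.0212 -0.0593  1.4984 -0.0002  1.6979 -2.1346] F [ 1.1097 -0.0754 -0.3661] M [-0.0416  0.0054 -0.0094] op 0.05114409852052086
[ 0.2787 -0.6336 -0.0054]
```

View pics/k5.png

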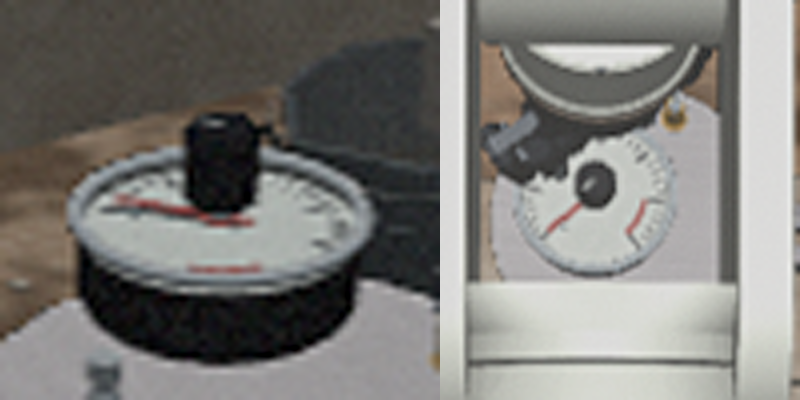

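>>> servo_tool --plan "0.046 -0.105 0 0 0 0 0.2; 0.046 -0.105 0 0 0 0 0.2; 0.047 -0.106 0 0 0 0 0.2; 0.047 -0.106 0 0 0 0 0.2; 0.046 -0.106 0 0 0 0 0.2; 0.046 -0.106 0 0 0 0 0.2; 0 0 0 0 0 0.055 0.2; 0 0 0 0 0 0.055 0.2; 0 0 0 0 0 0.055 0.2; 0 0 0 0 0 0.055 0.2; 0 0 0 0 0 0.055 0.2; 0 0 0 0 0 0.055 0.2"

```text
t: 10.95
tool_pos: [0.5139, -0.2078, 0.3233]
tcp_rot: [-0.776, -3.042, -0.001]
wrist_force: [1.4, -0.4, -0.1]
opening: 0.051
```

>>> servo_tool --plan "0 0 0 0 0 0.055 0.2; 0 0 0 0 0 0.055 0.2; 0 0 0 0 0 0.055 0.2; 0 0 0 0 0 0.055 0.2; 0 0 0 0 0 0.055 0.2; 0 0 0 0 0 0.055 0.2; 0 0 0 0 0 0.04 0.2; 0 0 0 0 0 0 0.2"

```text
t: 11.95
tool_pos: [0.514, -0.2079, 0.3236]
tcp_rot: [-2.313, -2.124, 0.001]
wrist_force: [0.5, 0.1, -0.4]
opening: 0.0509
```

```bash
python3 - <<'E'
from h import *
from bench import monitor,optics
s=monitor.get_state(); rep(s)
print(plan(s,[.5145,-.208,.13])[0]/.4, Rn.from_rotvec(s["tcp_rot"]).as_matrix())
D={n:optics.capture(n) for n in("side","top")}
S,T=D["side"],D["top"]
b=T["color"]
cv2.imwrite("pics/g1.png",cv2.resize(b[130:230,240:400],(640,400),interpolation=2))
# zero pointer check
E
```

```text
t 11.95 pos [ 0.514  -0.2079  0.3236] jawyaw -4.871778922789538 xyaw 85.12817022763711 toolz [-0.0015  0.0007 -1.    ] j [-0.5232  0.0946  1.3498 -0.0001  1.6988 -0.4382] F [ 0.4912  0.0905 -0.3885] M [-0.056  -0.0467  0.0771] op 0.05094254603592748
[-0.0005  0.0021  0.484 ] [[ 0.0849  0.9964 -0.0015]
 [ 0.9964 -0.0849  0.0007]
 [ 0.0006 -0.0015 -1.    ]]
```

View pics/g1.png

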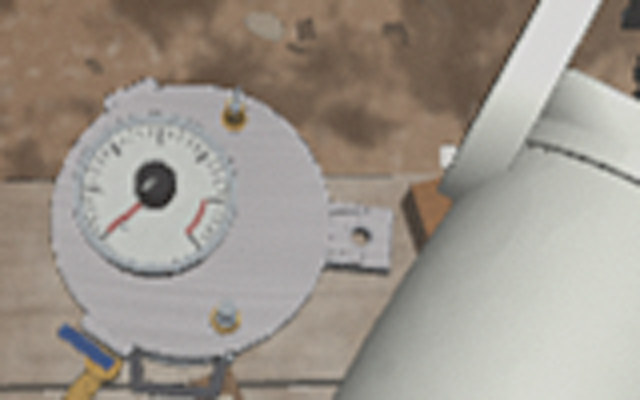

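The clear top view shows the red pointer lying on the black zero needle, with its tip at about (107,235) in the crop. Next I descend to just above the pin.

>>> servo_tool --plan "0 0.002 0.12 0 0 0 0.2; 0 0 0.12 0 0 0 0.2; 0 0 0.12 0 0 0 0.2; 0 0 0.124 0 0 0 0.2; 0 0 0 0 0 0 0.2"

```text
t: 12.68
tool_pos: [0.5134, -0.2072, 0.1281]
tcp_rot: [-2.308, -2.123, 0.003]
wrist_force: [-0.1, 0.3, 0.5]
opening: 0.0512
```

```bash
python3 - <<'E'
from h import *
from bench import monitor,optics
s=monitor.get_state(); rep(s)
print(plan(s,[.5145,-.208,.082])[0]/.4)
S=optics.capture("side")
cv2.imwrite("pics/g2.png",cv2.resize(S["color"][220:340,350:490],(700,600),interpolation=2))
T=optics.capture("top")
K=np.array([.4778,.067])
for p in((107,235),(110,233)):
    q=onz(T,(240+p[0]/4-.4,130+p[1]/4-.4),.1965)[:2]-K; print(np.degrees(np.arctan2(q[1],q[0])))
E
```

```text
t 12.675 pos [ 0.5134 -0.2072  0.1281] jawyaw -4.792754616588312 xyaw 85.20642227164659 toolz [-0.0054  0.003  -1.    ] j [-0.5227  0.1805  1.6509 -0.0001  1.3164 -0.439 ] F [-0.1132  0.253   0.4549] M [ 0.0008 -0.008   0.0207] op 0.051236808320254054
[-0.0022  0.0037  0.1153]
131.1422957254927
131.58658625528454
```

View pics/g2.png

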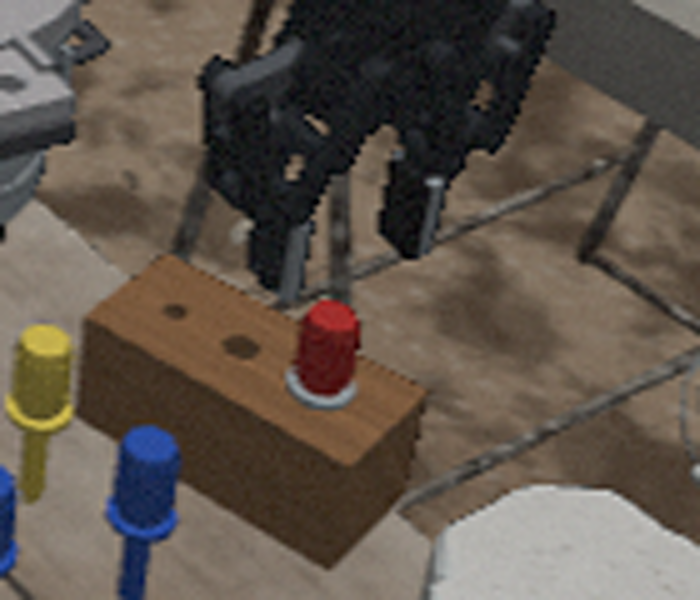

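>>> servo_tool --plan "-0.002 0.003 0.06 0 0 0 0.2; 0 0 0.06 0 0 0 0.2; 0 0 0 0 0 0 0.2; 0 0 0 0 0 0 -0.8; 0 0 0 0 0 0 -0.8; 0 0 0 0 0 0 -0.8; 0 0 0 0 0 0 -0.8" --force 40

```text
t: 13.65
tool_pos: [0.5165, -0.2093, 0.0849]
tcp_rot: [2.313, 2.123, 0.0]
wrist_force: [-3.9, 1.9, 9.2]
opening: 0.0192
```

```bash
python3 - <<'E'
from h import *
from bench import monitor,optics
s=monitor.get_state(); rep(s)
S=optics.capture("side")
cv2.imwrite("pics/g3.png",cv2.resize(S["color"][220:340,350:490],(700,600),interpolation=2))
E
```

```text
t 13.65 pos [ 0.5165 -0.2093  0.0849] jawyaw -4.897787994566556 xyaw 85.10209979523555 toolz [ 0.0016 -0.0013 -1.    ] j [-0.523   0.2231  1.6943 -0.0004  1.2223 -0.4374] F [-3.8576  1.8644  9.2121] M [0.1141 0.6456 0.0334] op 0.019224342033648513
```

View pics/g3.png

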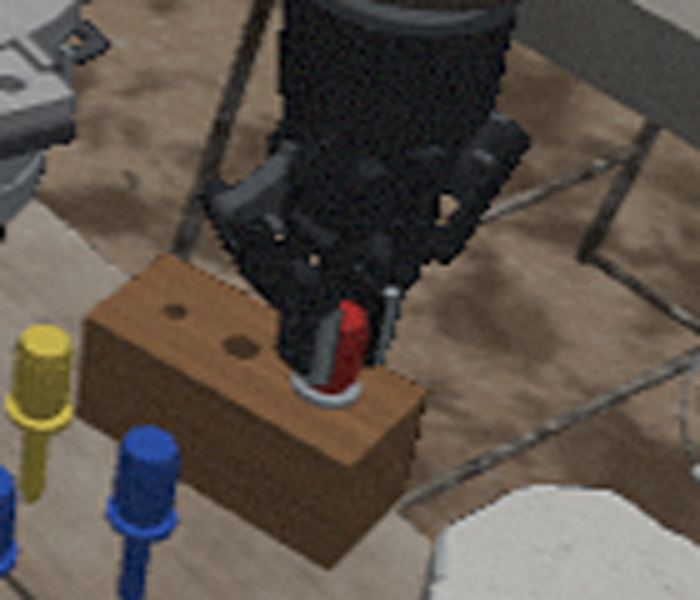

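>>> servo_tool --plan "0 0 -0.05 0 0 0 -0.8; 0 0 -0.1 0 0 0 -0.8; 0 0 -0.12 0 0 0 -0.8; 0 0 -0.12 0 0 0 -0.8; 0 0 0 0 0 0 -0.8"

```text
t: 14.32
tool_pos: [0.5172, -0.2095, 0.244]
tcp_rot: [2.309, 2.12, 0.003]
wrist_force: [0.3, -0.9, -0.8]
opening: 0.0188
```

```bash
python3 - <<'E'
from h import *
from bench import monitor,optics
s=monitor.get_state(); rep(s)
print(plan(s,[.464,-.0677,.2401])[0]/.4)
S=optics.capture("side")
cv2.imwrite("pics/g4.png",cv2.resize(S["color"][180:340,320:490],(638,600),interpolation=2))
E
```

```text
t 14.325 pos [ 0.5172 -0.2095  0.244 ] jawyaw -4.896499882314697 xyaw 85.10228219430438 toolz [ 0.0063 -0.0038 -1.    ] j [-0.5229  0.1118  1.4896 -0.0001  1.5328 -0.4374] F [ 0.3312 -0.8787 -0.7698] M [-0.009   0.005   0.0196] op 0.01876777517230496
[ 0.3418 -0.1627  0.0075]
```

View pics/g4.png

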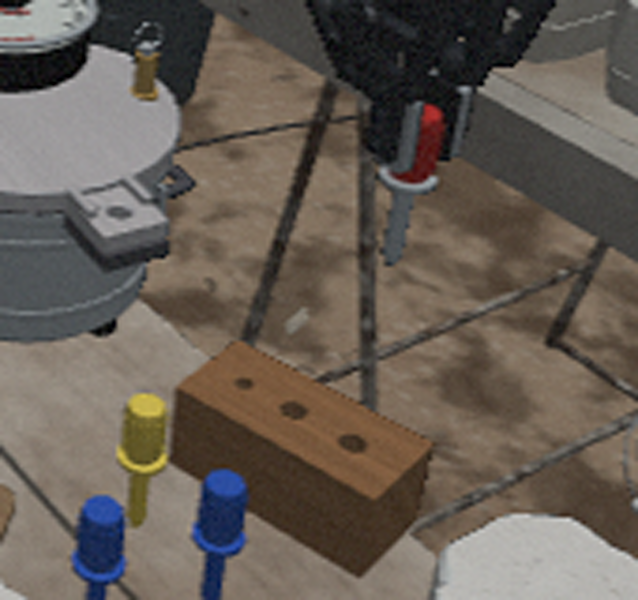

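```bash
python3 - <<'E'
from h import *
from bench import monitor,optics
s=monitor.get_state()
S=optics.capture("side");T=optics.capture("top")
x,y,z=s["tool_pos"]; o=z-.030
f=600/160.
for dz in(-.046,0,.004,.037): print(dz,(proj(S,[x,y,o+dz])-[320,180]+.5)*f-.5)
cv2.imwrite("pics/g5.png",cv2.resize(S["color"][200:255,400:460],(654,600),interpolation=2))
cv2.imwrite("pics/g6.png",cv2.resize(T["color"][130:230,300:440],(700,500),interpolation=2))
E
```

```text
-0.046 [387.699 268.842]
0 [402.8548 188.6012]
0.004 [404.2201 181.3727]
0.037 [415.7913 120.1105]
```

View pics/g5.png

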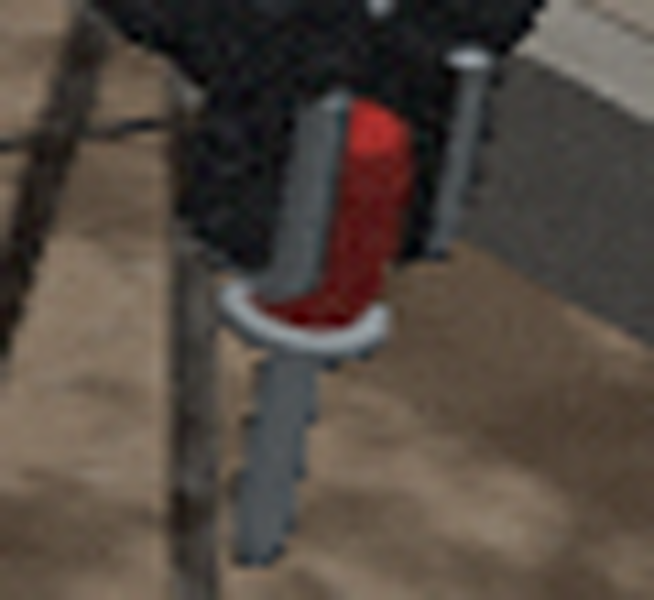

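View pics/g6.png

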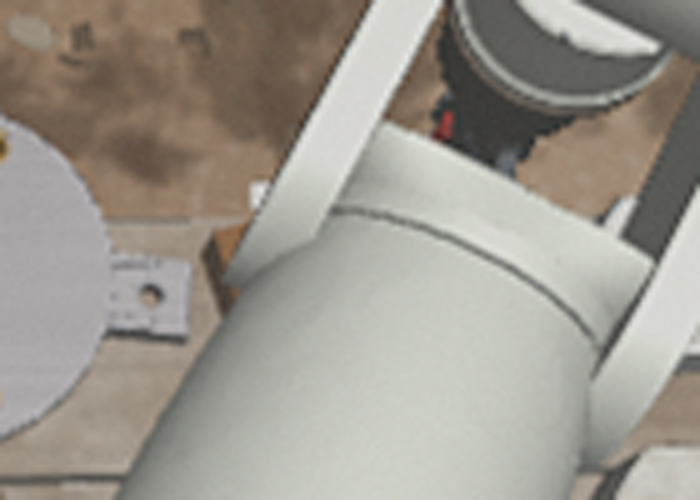

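>>> servo_tool --plan "0.09 -0.04 0 0 0 0 -0.8; 0.09 -0.043 0 0 0 0 -0.8; 0.09 -0.044 0 0 0 0 -0.8; 0.07 -0.036 0.04 0 0 0 -0.8; 0 0 0 0 0 0 -0.8; 0 0 0 0 0 0 -0.8"

```text
t: 15.22
tool_pos: [0.4628, -0.0681, 0.2228]
tcp_rot: [-2.314, -2.124, 0.001]
wrist_force: [0.9, -0.7, -0.8]
opening: 0.0193
```

```bash
python3 - <<'E'
from h import *
from bench import monitor,optics
s=monitor.get_state();rep(s)
S=optics.capture("side");T=optics.capture("top")
x,y,z=s["tool_pos"]; o=z-.030
print(plan(s,[.464,-.0677,z])[0]/.4)
for dz in(-.046,0): print(dz,(proj(S,[x,y,o+dz])-[320,190]+.5)*10-.5)
print("hole",(proj(S,[.464,-.0677,.134])-[320,190]+.5)*10-.5)
cv2.imwrite("pics/i1.png",cv2.resize(S["color"][190:250,320:380],(600,600),interpolation=2))
cv2.imwrite("pics/i2.png",cv2.resize(T["color"][130:230,260:400],(700,500),interpolation=2))
E
```

```text
t 15.225 pos [ 0.4628 -0.0681  0.2228] jawyaw -4.8934511046336855 xyaw 85.10655343199018 toolz [-0.0007 -0.0001 -1.    ] j [-0.3108 -0.0646  1.7128 -0.0003  1.4941 -0.2254] F [ 0.8834 -0.6841 -0.8408] M [ 0.01   -0.0314  0.0412] op 0.01928033534952838
[ 0.0012  0.0029 -0.    ]
-0.046 [315.2522 411.1742]
0 [329.8992 217.1249]
hole [314.9011 460.7375]
```

View pics/i1.png

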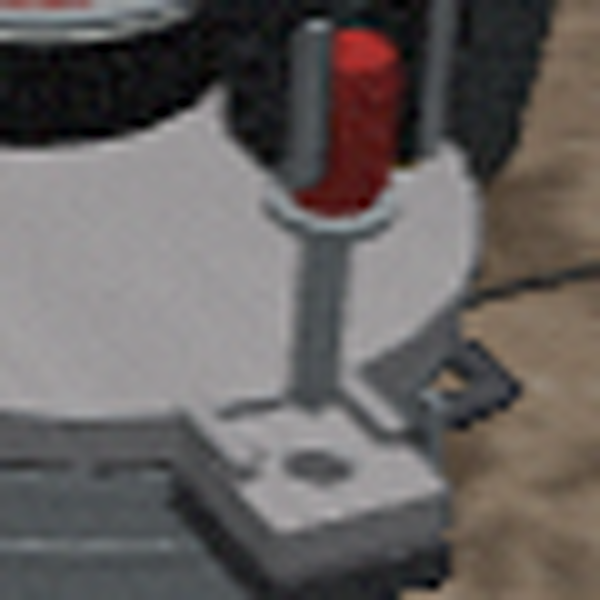

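View pics/i2.png

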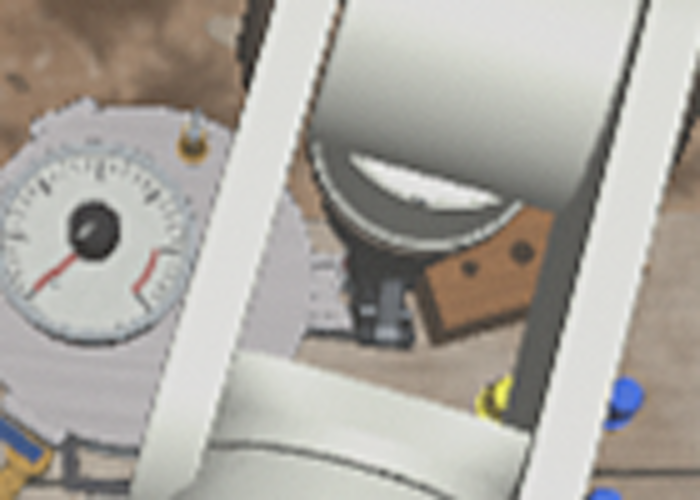

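>>> servo_tool --plan "-0.001 0.002 0.015 0 0 0 -0.8; 0 0 0.015 0 0 0 -0.8; 0 0 0.015 0 0 0 -0.8; 0 0 0 0 0 0 -0.8"

```text
t: 15.82
tool_pos: [0.4633, -0.0683, 0.2045]
tcp_rot: [-2.314, -2.124, 0.001]
wrist_force: [0.1, 0.2, -0.1]
opening: 0.019
```

```bash
cat > look.py <<'E'
import sys
from h import *
from bench import monitor,optics
s=monitor.get_state();rep(s)
S=optics.capture("side")
cv2.imwrite(sys.argv[1],cv2.resize(S["color"][190:250,320:380],(600,600),interpolation=2))
E
python3 look.py pics/i3.png
```

```text
t 15.825 pos [ 0.4633 -0.0683  0.2045] jawyaw -4.9096077547513195 xyaw 85.090384474117 toolz [-0.001   0.0002 -1.    ] j [-0.311  -0.0539  1.7401 -0.0001  1.4565 -0.2253] F [ 0.0928  0.1766 -0.132 ] M [-0.0241  0.0054  0.0267] op 0.01904613542693335
```

View pics/i3.png

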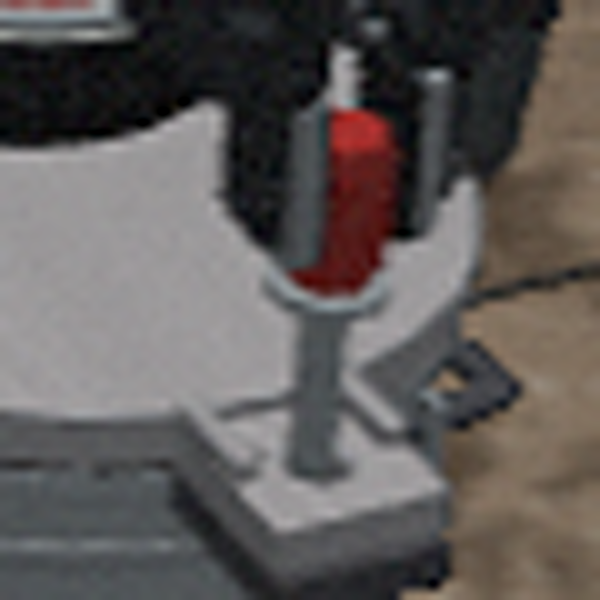

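>>> servo_tool --plan "0 0.002 0.015 0 0 0 -0.8; 0 0 0.02 0 0 0 -0.8; 0 0 0.02 0 0 0 -0.8; 0 0 0 0 0 0 -0.8"

```text
t: 16.38
tool_pos: [0.464, -0.0682, 0.1823]
tcp_rot: [-2.314, -2.124, 0.001]
wrist_force: [0.7, -0.4, 0.0]
opening: 0.0193
```

```bash
python3 look.py pics/i4.png
```

```text
t 16.375 pos [ 0.464  -0.0682  0.1823] jawyaw -4.904908555960531 xyaw 85.09507744557169 toolz [-0.0013  0.0003 -1.    ] j [-0.3105 -0.0387  1.7713 -0.0001  1.4103 -0.2249] F [ 0.7114 -0.3937  0.0417] M [ 0.0294  0.0014 -0.0207] op 0.01934234139359829
```

View pics/i4.png

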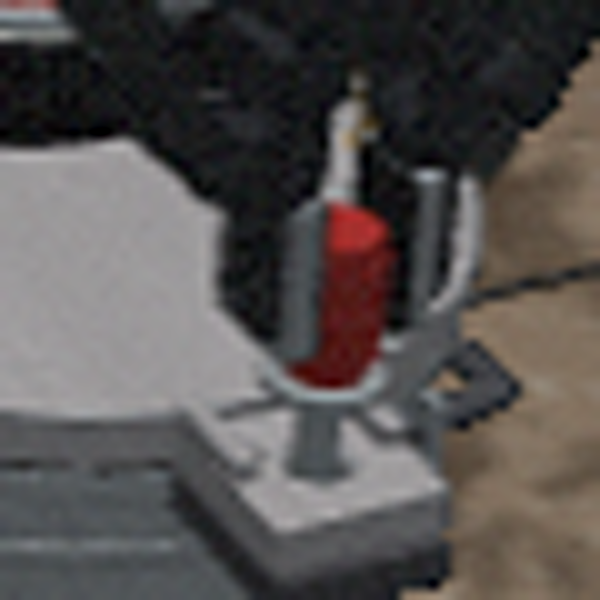

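Forces are near zero and the shank is sliding in. I'll carry on gently to the seat, expected at a TCP height of about 0.164.

>>> servo_tool --plan "0 0 0.015 0 0 0 -0.8; 0 0 0.015 0 0 0 -0.8; 0 0 0.008 0 0 0 -0.8; 0 0 0 0 0 0 -0.8"

```text
t: 16.92
tool_pos: [0.4642, -0.0683, 0.1677]
tcp_rot: [-2.314, -2.124, 0.0]
wrist_force: [-0.5, -0.1, -0.3]
opening: 0.0193
```

```bash
python3 look.py pics/i5.png
```

```text
t 16.925 pos [ 0.4642 -0.0683  0.1677] jawyaw -4.907106757625122 xyaw 85.09289319395856 toolz [-0.0005  0.     -1.    ] j [-0.3105 -0.0286  1.7921 -0.0001  1.3786 -0.2249] F [-0.5429 -0.1202 -0.328 ] M [-0.0618 -0.0162  0.0376] op 0.019344489014938904
```

View pics/i5.png

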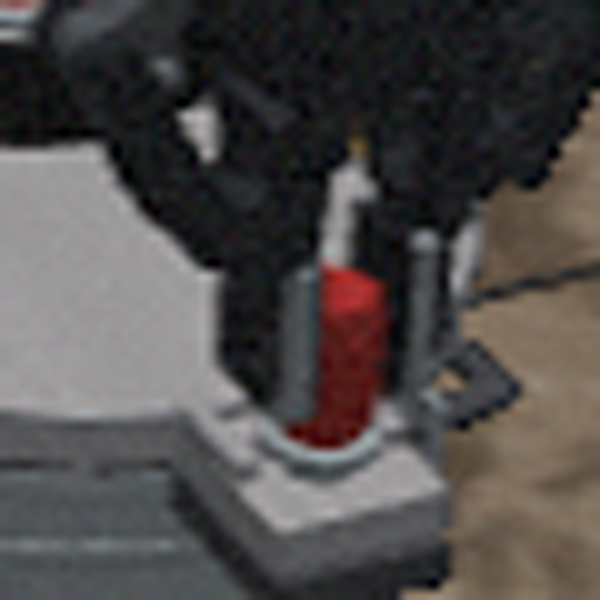

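>>> servo_tool --plan "0 0 0.006 0 0 0 -0.8; 0 0 0.006 0 0 0 -0.8; 0 0 0 0 0 0 -0.8"

```text
t: 17.35
tool_pos: [0.4644, -0.0684, 0.1639]
tcp_rot: [2.314, 2.124, 0.0]
wrist_force: [-4.1, 1.6, 12.9]
opening: 0.0191
```

>>> servo_tool --plan "0 0 0 0 0 0 0.1; 0 0 0 0 0 0 0.1; 0 0 0 0 0 0 0.1; 0 0 -0.03 0 0 0 0.1; 0 0 -0.08 0 0 0 0.1; 0 0 -0.12 0 0 0 0.1; 0 0 -0.12 0 0 0 0.1; -0.12 0 0 0 0 0 0.1; -0.14 0 0 0 0 0 0.1; -0.14 0 0 0 0 0 0.1; 0 0 0 0 0 0 0.1"

```text
t: 18.73
tool_pos: [0.4499, -0.2308, 0.3034]
tcp_rot: [-2.319, -2.12, 0.001]
wrist_force: [-0.2, 1.1, -0.2]
opening: 0.0467
```

```bash
python3 look.py pics/i6.png; python3 - <<'E'
from h import *
from bench import optics
D={n:optics.capture(n) for n in("side","top")}
S,T=D["side"],D["top"]
cv2.imwrite("pics/i7.png",cv2.resize(T["color"][130:230,230:370],(800,571),interpolation=2))
C={}
for n,ro in(("side",(335,200,370,245)),("top",(315,170,350,205))):
    bl=blobs(redmask(D[n]["color"],130),ro); print(n,bl[:2]); C[n]=bl[0][1] if bl else None
print(tri(S,C["side"],T,C["top"]),onz(S,C["side"],.1545),onz(T,C["top"],.171))
E
```

```text
t 18.725 pos [ 0.4499 -0.2308  0.3034] jawyaw -5.135807862443237 xyaw 84.86420468066734 toolz [-0.0005 -0.0004 -1.    ] j [-0.6261 -0.0078  1.4965 -0.0006  1.653  -0.5365] F [-0.1704  1.0652 -0.1531] M [ 0.0415 -0.0314 -0.0386] op 0.046691605872593064
side [(np.int32(155), array([352.3226, 226.5806]), array([348, 218,  10,  18], dtype=int32))]
top [(np.int32(48), array([330.9583, 185.3958]), array([327, 182,   8,   9], dtype=int32))]
(array([ 0.4655, -0.0682,  0.156 ]), np.float64(0.000610109517303159)) [ 0.4666 -0.0663  0.1545] [ 0.4621 -0.0665  0.171 ]
```

View pics/i6.png

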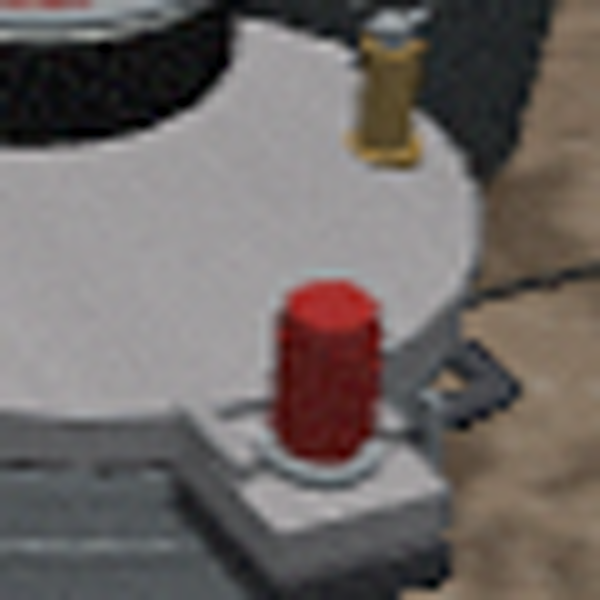

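View pics/i7.png

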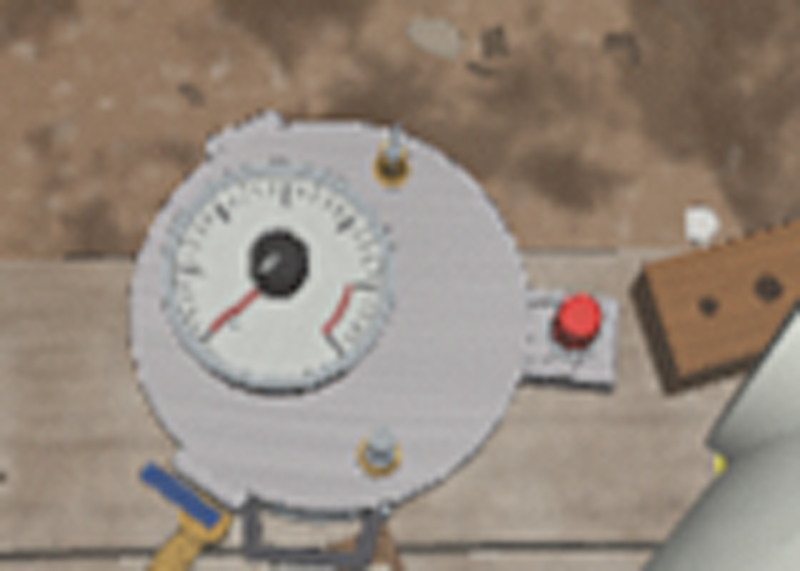

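```bash
python3 - <<'E'
from h import *
from bench import optics
T=optics.capture("top"); S=optics.capture("side")
def pts(d,roi,m):
    yy,xx=np.nonzero(m); k=(xx>=roi[0])&(xx<roi[2])&(yy>=roi[1])&(yy<roi[3])
    return np.array([onz(d,(x,y),.1965)[:2] for x,y in zip(xx[k],yy[k])])
for n,d,roi in(("top",T,(262,170,278,193)),("side",S,(296,160,322,180))):
    im=d["color"].astype(int); m=(im[...,2]-im[...,:2].max(2))>35
    p=pts(d,roi,m); c=p.mean(0)
    v=cv2.fitLine(p.astype(np.float32),cv2.DIST_HUBER,0,.0001,.0001).ravel()[:2]
    if v[0]>0: v=-v
    print(n,len(p),"line dir",np.degrees(np.arctan2(v[1],v[0])))
    for K in([.4775,.067],[.4785,.067]): q=p-K; w=np.hypot(*q.T); print("  centroid dir",np.degrees(np.arctan2(q[:,1].sum(),q[:,0].sum())),w.min(),w.max())
# black needle line at start
im=cv2.imread("pics/top0.png"); m=im.max(2)<170
p=pts(T,(263,180,274,192),m);q=p-[.4778,.067];q=q[np.abs(np.degrees(np.arctan2(q[:,1],q[:,0]))-129)<8];print("black dir",np.degrees(np.arctan2(q[:,1].sum(),q[:,0].sum())))
# cups unchanged?
a=cv2.imread("pics/side0.png");print("cups diff",np.abs(a[160:215,185:285].astype(int)-S["color"][160:215,185:285]).mean())
E
```

```text
top 14 line dir 128.60492
  centroid dir 126.43941226115818 0.013967255944771979 0.03718133745370773
  centroid dir 128.25890125010716 0.014565911990287379 0.03781199780941518
side 1 line dir -169.0888
  centroid dir 125.46141354746857 0.0339754589353863 0.0339754589353863
  centroid dir 126.81167578954032 0.03456521147052569 0.03456521147052569
black dir 130.1520521661041
cups diff 10.377636363636364
```

```bash
python3 - <<'E'
from h import *
from bench import optics
S=optics.capture("side");T=optics.capture("top")
a=cv2.imread("pics/side0.png");b=cv2.imread("pics/top0.png")
f=lambda i:cv2.resize(i[155:235,170:300],(390,240),interpolation=2)
g=lambda i:cv2.resize(i[170:290,120:200],(390,300),interpolation=2)
cv2.imwrite("pics/c1.png",np.vstack([np.hstack([f(a),f(S["color"])]),np.hstack([g(b),g(T["color"])])]))
E
```

```text
(no output)
```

View pics/c1.png

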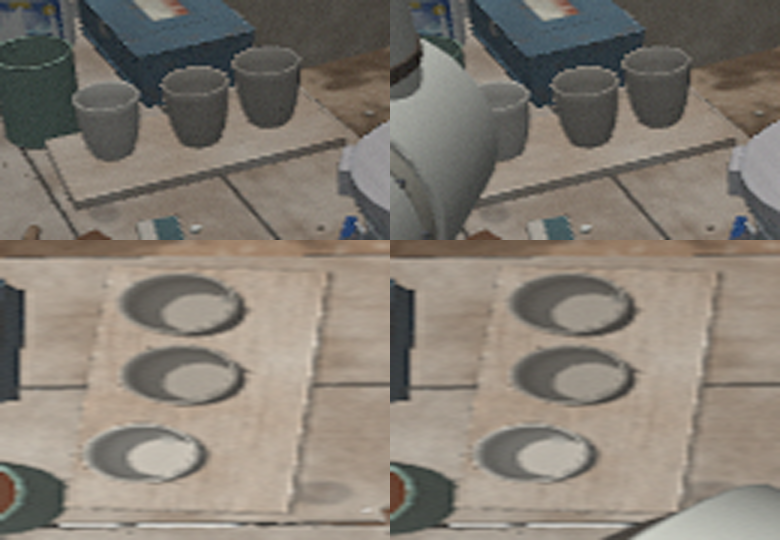

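```bash
python3 - <<'E'
from h import *
from bench import optics
ims=[]
for i in range(12):
    T=optics.capture("top"); ims.append(T["color"].astype(float))
im=np.mean(ims,0); red=im[...,2]-im[...,:2].max(2)
a=cv2.imread("pics/top0.png").astype(float)
cv2.imwrite("pics/avg.png",np.hstack([cv2.resize(x[165:200,255:301].astype(np.uint8),(400,304),interpolation=2) for x in (a,im)]))
# rows: subpixel column centroid of redness
P=[]
for y in range(180,189):
    w=np.clip(red[y,262:280]-15,0,None)
    if w.sum()>20: P.append(((w*np.arange(262,280)).sum()/w.sum(),y,w.sum()))
P=np.array(P); print(P)
def fit(P):
    q=np.array([onz(T,p[:2],.1965)[:2] for p in P])
    A=np.c_[q[:,1],np.ones(len(q))]; s=np.linalg.lstsq(A,q[:,0],rcond=None)[0]
    d=np.array([s[0],1]);return np.degrees(np.arctan2(d[1],d[0])),q
print(fit(P))
# black needle in first frame
g=a.max(2);Q=[]
for y in range(182,190):
    w=np.clip(190-g[y,263:278],0,None); c=int(P[np.argmin(abs(P[:,1]-y)),0])-263
    w[:max(0,c-3)]=0; w[c+4:]=0
    Q.append(((w*np.arange(263,278)).sum()/w.sum(),y))
print(np.array(Q),fit(np.array(Q))[0])
E
```

```text
[[273.8332 181.      84.4167]
 [272.9703 182.      92.6667]
 [271.819  183.      87.5   ]
 [270.4902 184.     123.5833]
 [268.9444 185.      92.9167]
 [267.8246 186.      87.4167]
 [267.2469 187.      53.6667]]
(np.float64(130.02221197577552), array([[0.4695, 0.0788],
       [0.4669, 0.081 ],
       [0.4644, 0.0839],
       [0.4619, 0.0873],
       [0.4594, 0.0912],
       [0.4569, 0.094 ],
       [0.4543, 0.0955]]))
[[273.5167 182.    ]
 [272.3    183.    ]
 [270.8922 184.    ]
 [269.6495 185.    ]
 [268.7363 186.    ]
 [266.987  187.    ]
 [266.1529 188.    ]
 [265.0879 189.    ]] 129.17127568494016
```

View pics/avg.png

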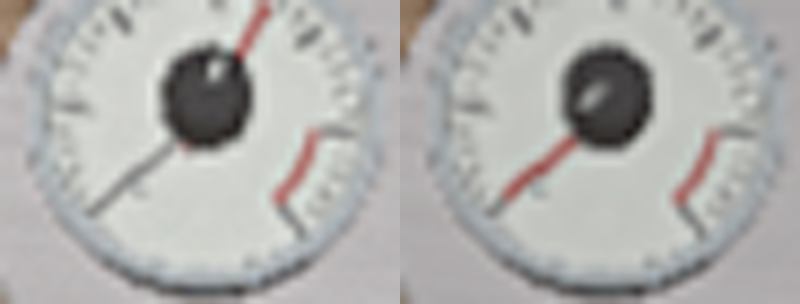

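The fitted pointer direction is 130.0°, the black zero needle is at 129.2°, and the zero direction worked out from the pot is 129.7°. These agree to within 1°, so I'll hand in.

```bash
python3 - <<'E'
from h import *
from bench import monitor,workorder
s=monitor.get_state(); rep(s)
print(workorder.job_done())
E
```

```text
t 19.675 pos [ 0.4506 -0.2278  0.3031] jawyaw -4.910148406731272 xyaw 85.0898521108965 toolz [-0.0001 -0.0001 -1.    ] j [-0.6207 -0.0095  1.4988 -0.0001  1.6524 -0.535 ] F [-0.023  -0.5278 -0.5052] M [-0.0056 -0.0284  0.0032] op 0.046852583002568074
the job is handed in; nothing more can be done
None
```

I turned the knob back to its zero stop, moved the red pin from the block into the lug, and handed the job in at about 19.7 s. The hand-in reports no verdict, so the results below are my own measurements.

- **Knob:** I turned it anticlockwise about 163° at the hand. The moment about the vertical reversed, and in the last steps the pads slipped while the pointer stayed put, so it is against the stop. The final pointer direction is 130.0° by the line fit. The black zero needle measures 129.2° and the zero direction worked out from the pot measures 129.7°. These agree within about 1°, against the allowed 3.4°. Rougher measures of the same direction spread between 126° and 132° because they depend on the assumed knob centre. The side view gave too few red pixels to use.
- **Pin:** It slid in with almost no force. The collar touched the lug at tool height 0.164 m, as predicted, with 13 N of contact force. After release, the two views place the middle of its grip at (0.4655, -0.0682, 0.156) m, and 0.1545 m is the height expected when seated. That is within about 2 mm of the measured hole (0.464, -0.068), and the pin looks upright.
- **Disagreement before insertion:** The side view put the pin 1–3 mm higher or farther back than the grasp suggested. That was inside what the chamfer could take up, and it caused no trouble.
- **Surroundings:** The cups look the same in the first and last top pictures; one is partly hidden by the arm in the last side picture. The arm ended clear of everything, with wrist force near zero.

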